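# Load the inspection carrier into the bench gauge

### The job

Load the flange into the bench gauge on its blue carrier: slide the carrier by its bridge handle from the loading stand across the step onto the gauge's table, keeping it low and level so that it goes in under the keeper strips without catching and the flange stays seated between its pins. Bring it gently home against the two brass stops, without ramming or forcing anything, then swing the latch fully shut behind it, and leave the things round about alone.

Things in the scene. Friction and masses are not known exactly. Their poses are not given: they have to be found in the camera images.
- gauge: Bench gauge, fixed: green bed 258 x 150 mm with a ground steel table. Origin: centre of its underside, 0 to 3 mm over the desk; +x is the loading direction, away from the robot, z up. Table surface at z 30 mm, from x -105 (front edge, the sill) to the back. The carrier's nose comes home on two brass stop buttons (y +-26) on a stop slide, set by hand for each job: home is the carrier's frame anywhere at x -4 to +4, y within 2, z 30 mm.
- sill (a point): Middle of the gauge's front edge (rounded 2 mm), at the height of its table (x -105, z 30 mm in the gauge's frame). Axes of the gauge. The carrier's nose has to come over this edge.
- mouth (a point): Middle of the mouth between the guide rails, on the table (x -67, z 30 mm in the gauge's frame). From here the rails flare inward to y +-44 mm and the keeper strips above them (y 36 outward, top 16 mm above the table) slope down, over 15 to 29 mm, to leave 10 mm height over the table for the 8 mm plate; both then run straight to the stops.
- stand: Loading stand, fixed in front of the gauge: aluminium plate on four feet, 170 (x) x 108 x 27 mm, flat top. Origin: centre of its underside; top 27 mm above it; x towards the gauge. Its top is 2 to 4 mm lower than the gauge's table (the step); gap between them 2 to 4 mm, yaw against the gauge within 0.02 rad.
- carrier: Blue carrier, loose, 0.37 to 0.58 kg: flat plate 150 (x) x 84 (y) x 8 mm, nose fully rounded (radius 4). Origin on its underside: nose at x +70, tail at x -80 mm; +x, the nose, points to the gauge. Four steel pins at x 9 and 55, y +-23, 7.5 mm high, locate the flange; steel tail bar 20 x 62 x 15 mm on the plate at x -62. With the flange on it balances about 20 mm ahead of the handle.
- handle_top (a point): Middle of the top of the carrier's black bridge handle: a level bar across the plate, 12 mm thick (x), 68 mm long (y), 16 mm high, its top 46 mm above the plate, on two posts at y +-28; centre at x -30, y 0, top at z 54 mm in the carrier's frame. Axes of the carrier. Pinch the bar across its thickness from above, between the posts.
- flange: Grey turned steel flange, loose, 0.16 kg, 58 mm across, 30 mm high, standing between the carrier's pins at x 32 mm on the plate with 0.5 to 1 mm play. Origin: centre of its underside (8 mm above the carrier's origin when seated).
- latch (a joint): Angle of the latch about its upright pivot, rad: 0 is fully shut (bar across behind the carrier's tail, pointing to the gauge's +y), grows counter-clockwise seen from above as it opens, up to 2.6; starts open at 1.9 to 2.5. Turns with some friction (0.15 N m) and stays where it is left. Shut, the bar's front face lies at x -85 in the gauge's frame; a soft sprung pad on it takes up the play behind the tail.
- latch_pivot (a point): The latch's pivot on the gauge (x -96, y -62 mm in the gauge's frame), at the height of the bar's underside. Axes of the gauge.
- latch_knob (a point): Top of the latch's red round knob, 16 mm across in its upper 28 mm, 37 mm tall; its axis lies 75 mm from the pivot along the bar's y. Axes turn with the latch.
- spindle (a joint): Travel of the dial indicator's sprung spindle, m: 0 free. The indicator stands on the stop slide (dial lying flat, top 49 mm above the table), its spindle 36 mm above the table pointing at the flange's hub; the hub pushes it in over the last 6 mm before the carrier is home, wherever the slide is set (reads 0.005 to 0.006 there; spring force under 0.5 N).
- calculator: Dark desk calculator, 150 x 98 x 16 mm, lying right of the gauge. Origin: centre of its underside.
- loupe: Black inspection loupe, 35 mm across, 40 mm high, standing right of the loading stand. Origin: centre of its underside.
- mug: White mug with dots, 78 x 114 x 93 mm, left of the gauge. Origin: centre of its underside.
Not all that is in view belongs to the job. Of the things shaped like the flange, the grey one is meant.

How it is judged:
By the outcome, as a careful person would: the job done as asked, in the order asked, and still so for the second after the job is handed in, with the robot touching nothing.
It also fails if it takes over 72 s, if anything falls off the work surface, if the arm or the gripper's body presses on something with over 40 N, if the wrist force passes 120 N, or if a joint passes its speed limit or range.

### The arm

A 6-joint arm with a two-finger parallel gripper is mounted at the origin on a cart in front of the work surface, level with it; the furniture and walls round the work are solid. World frame = base frame: x ahead of the robot, y to its left, z up, the work surface at z = 0. Lengths are in mm, angles in rad, forces in N, time in s.
With the tool pointing down it reaches from about 350 to 975 mm from the base axis. Payload 4.9 kg.
Tool frame: the origin (TCP) lies midway between the tips of the shut fingers; the grasp point (between the pads) lies 19 mm behind it; y points along the fingers, x is the direction in which the jaws open and shut, and the axes are right-handed (so a half turn about y gives the same grasp; the last joint's range is limited). The gripper opens to 85 mm and grips with 20 to 120 N. Pads are 22 mm wide; open, the fingers measure 114 mm over their backs; the gripper's body (76 mm by 85 mm) begins 54 mm behind the grasp point. The pads swing forward as they close: fully open they stand 13 mm farther back than shut.
Start: joints at [1.178, 0.053, 1.613, -0, 1.476, -0.119], TCP at [168.985, 601.702, 231.304] pointing down, gripper open.
Joint ranges: [-3.01, 3.01], [-1.01, 2.22], [0.06, 2.58], [-1.02, 4.17], [0.09, 2.62], [-3.14, 3.14]. Speed limits (rad/s): [2.57, 2.57, 3.14, 3.14, 3.14, 3.14].

### API

Orientations are given as a unit quaternion [x, y, z, w].
In Python, from rig import * gives the robot as it stands. The module is installed in compiled form; this text tells all that it offers.
- The arm moves only by the tool servo_tool, never from a script. Its argument "rows" is a list of rows, each a list of 7 numbers: the shift along the tool's x, y, z in cm, then the turn, a rotation vector about the tool's x, y, z in rad, then the opening, from 0 (shut) to 1 (fully open). A call has exactly 10 rows; each row shifts and turns the pose as measured when the row begins, along the tool's axes as they then stand; what a row does not reach is not made up. A row lasts 1/10 s, in which the tool goes at most 50 mm and 8.59 degrees, less where a joint would pass 70% of its speed; a pose out of reach is approached as far as the arm can. A call is refused whole if a number of a shift passes 5 or a number of a turn 0.15, either way. A call with a gripper value outside its range is refused whole. The fingers move at their own pace and stop on an object; "squeeze" is the grip in N (left out, the last holds). Time passes only in rows, so rows that do not move let the fingers close, or fill a call up. It gives the time, the measured TCP pose, the force and the opening at its end, in the units of the state.
- get_state(): the state, without advancing time (a new reading comes with each control period).
- get_image(name): name is "scene" or "top" or "wrist"; returns (picture, depth): 400x640x3 uint8, red, green, blue; 400x640 float32, mm along the optical axis (not along the pixel's ray), 0 where there is no reading.
- camera_info(name): a dict with "intrinsics" (3x3 intrinsics, pixels), "k1" (the pictures are not rectified: a ray, as slopes to the right and down, at radius r is drawn at 1 + k1 r^2 times it, then the intrinsics apply), "R" (3x3) and "t" (3): a world point X has camera coordinates R X + t. Camera axes: x right, y down, z forward; pixel columns grow to the right and rows downward; lengths in mm; the calibration is good to about 2 mm. A picture is of the moment at which its call begins: read the wrist's pose just before it. camera_info takes no time and is no camera call; for the wrist camera it gives the pose at the moment of the call.
- job_done(): hands the job in, once; it reports no verdict.
The state is a dict: "time": time; "q": joint angles; "joint_vel": joint speeds; "joint_efforts": joint torques, N m; "tool_pos": TCP position; "ee_rot": TCP orientation; "ft_force": force on the tool from outside, world axes, zero at the start; "moment": the same for the moment, N m; "grip_width": finger opening in mm.
Only numpy, scipy, OpenCV 4.12 (cv2) and the standard library are available. Lean on these libraries where they do the work, as an engineer would, in place of code of your own. Each camera call takes 0.05 s, during which the arm holds its last target. There are 200 camera calls.

## Working session

There is one attempt and no reset: what is moved stays moved. The work goes in short steps, Python scripts to look and compute and a tool call to move; the robot and the scene stay as the last step left them, time stands still between calls to the robot, and variables do not carry over. Pictures are saved under pics/ and viewed, about 8 in all and at most 12, crops included, and the job is handed in when it is done.

Besides the shell and the picture viewer there is one more tool, called after ">>>" in YAML: its name, and indented under it one key for each argument. servo_tool: Moves the arm, as the interface text tells. Its arguments: {"type":"object","properties":{"rows":{"type":"array"},"squeeze":{"type":"number"}},"required":["rows"]}

```bash
mkdir -p pics; cat > h.py <<'E'
from rig import *
import numpy as np, cv2
from scipy.spatial.transform import Rotation as Ro
def snap(n,f):
    i=camera_info(n); p,d=get_image(n); np.savez(f'pics/{f}.npz',p=p,d=d,K=i['intrinsics'],k1=i['k1'],R=i['R'],t=i['t'])
    cv2.imwrite(f'pics/{f}.png',p[:,:,::-1]); return load(f)
def load(f): return dict(np.load(f'pics/{f}.npz'))
def ray(s,u,v):
    K=s['K'];D=np.array([float(s['k1']),0,0,0,0])
    return cv2.undistortPoints(np.array([[[u,v]]],float),K,D)[0,0]
def pt(s,u,v,z=None):
    x,y=ray(s,u,v);R=s['R'];t=s['t'];c=-R.T@t;r=R.T@np.array([x,y,1])
    if z is None:
        d=s['d'][int(v)-1:int(v)+2,int(u)-1:int(u)+2];k=np.median(d[d>0]) if (d>0).any() else 0
    else: k=(z-c[2])/r[2]
    return c+k*r
def proj(s,X):
    K=s['K'];D=np.array([float(s['k1']),0,0,0,0])
    return cv2.projectPoints(np.array(X,float).reshape(-1,3),cv2.Rodrigues(s['R'])[0],s['t'],K,D)[0][:,0]
def crop(s,u0,v0,u1,v1,k,f): cv2.imwrite(f'pics/{f}.png',cv2.resize(s['p'][v0:v1,u0:u1,::-1],None,fx=k,fy=k,interpolation=cv2.INTER_CUBIC))
E
python3 - <<'E'
from h import *
s=get_state();print(s)
a=snap('scene','s0')['p'];b=snap('top','t0')
for n in('s0','t0'):
    q=load(n);print(-q['R'].T@q['t'],q['R'][2],q['K'][0,0],q['k1'])
E
```

```text
{'time': 0.0, 'q': array([ 1.17800619e+00,  5.33459353e-02,  1.61430210e+00,  1.61229567e-05,
        1.47596689e+00, -1.19009562e-01]), 'joint_vel': array([-2.15837002e-05,  2.14381900e-03,  3.64154557e-04, -6.74319136e-04,
        4.75600622e-04, -8.56672053e-04]), 'joint_efforts': array([-1.66174832e-03, -3.93670642e+01, -3.70182645e+01, -1.93090686e-04,
        6.97716256e-03,  4.46555859e-06]), 'tool_pos': array([168.74646581, 601.14815543, 230.06493849]), 'ee_rot': array([ 0.56391043,  0.4264704 , -0.42771028, -0.56319796]), 'ft_force': array([ 0.29293766,  0.57102062, -0.38840577]), 'moment': array([ 0.08662104, -0.01540456, -0.02611495]), 'grip_width': 85.62740895248766}
[ 175.89129874 -690.62956842  780.56941484] [ 0.3498459   0.70744715 -0.61410616] 428.34825054544746 -0.07218519083117983
[ 342.00315922  111.55697266 1362.65845136] [ 0.17382843 -0.00257833 -0.98477258] 509.5591063588159 -0.08845609509639622
```

View pics/t0.png

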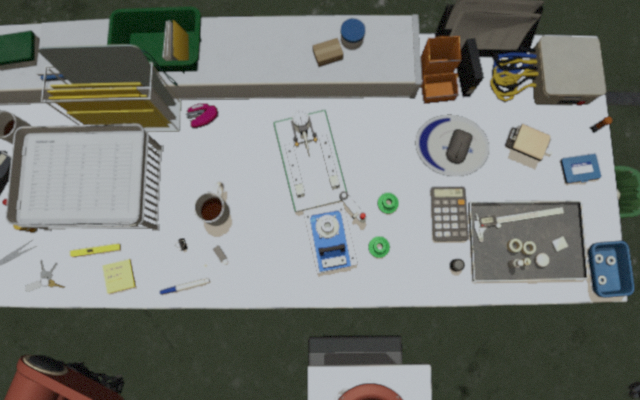

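View pics/s0.png

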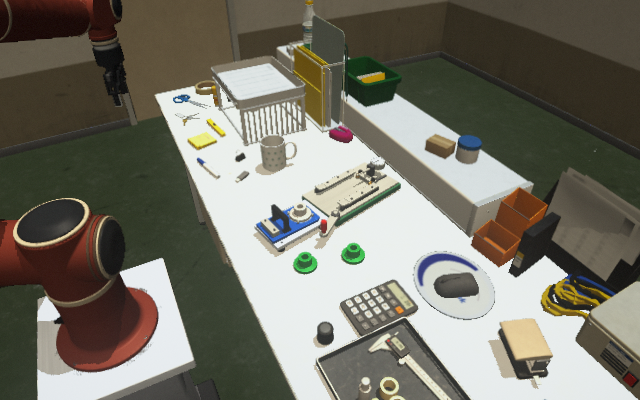

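The top view shows the blue carrier on its stand at (330,240), with the grey flange on it at (327,226). The green gauge is at (310,160) and the red latch knob at (364,217). The green flanges at (388,203) and (379,246) are decoys, so the grey one on the carrier is meant. I'll enlarge a crop to confirm.

```bash
python3 - <<'E'
from h import *
b=load('t0');crop(b,265,100,385,285,4,'t0c')
c=cv2.imread('pics/t0c.png');cv2.imwrite('pics/t0c.png',cv2.resize(c,(390,600)))if 0 else None
crop(b,265,105,385,280,3.4,'t0c')
for n in [(330,240),(327,226),(364,217),(310,160)]:print(pt(b,*n))
E
```

```text
[474.69606459  97.44548481  36.87795678]
[511.74095836 104.90355054  35.51051489]
[529.0234565   10.32326901  74.44320475]
[692.29923803 148.97520764  29.04841463]
```

View pics/t0c.png

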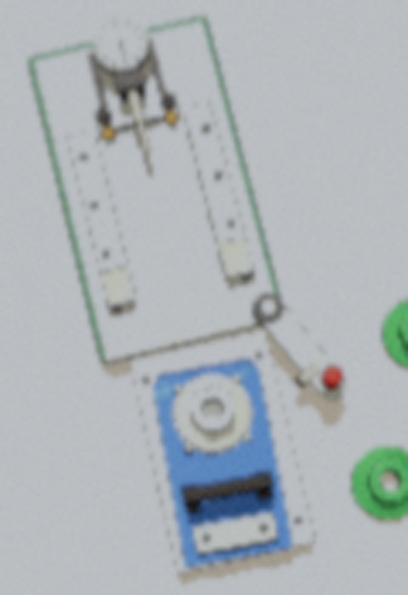

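The crop confirms it: the grey flange is at (212,410), seated between the pins on the blue carrier. The handle runs from (186,497) to (270,485), the latch pivot is at (268,308), and the gauge outline corners are visible. Next I'll work out the poses.

```bash
python3 - <<'E'
from h import *
b=load('t0')
f=lambda x,y,z:pt(b,265+x/3.4,105+y/3.4,z)
np.set_printoptions(precision=1,suppress=True)
G={k:f(*v) for k,v in dict(FL=(105,361,25),FR=(281,321,25),BL=(30,58,25),BR=(206,16,25),hl=(186,494,80),hr=(270,482,80),flange=(212,408,64),pivot=(268,306,60),knob=(332,377,80),cTL=(186,566,35),cTR=(290,546,35),cNL=(156,380,35),cNR=(252,361,35),sNL=(133,372,27),sNR=(270,345,27),sTL=(180,575,27),sTR=(315,545,27)).items()}
for k,v in G.items():print(k,v)
a=lambda p,q:np.arctan2(*(G[q]-G[p])[[1,0]])
print('yaw gauge',a('FL','BL'),a('FR','BR'),a('FR','FL')-np.pi/2,a('BR','BL')-np.pi/2)
print('carrier',a('cTL','cNL'),a('cTR','cNR'),a('hr','hl')-np.pi/2,'stand',a('sTL','sNL'),a('sTR','sNR'))
print('gauge centre',sum(G[k] for k in('FL','FR','BL','BR'))/4)
print('latch',a('pivot','knob')-np.pi/2)
# depth
from scipy import ndimage
for n in [(310,160),(300,170),(318,190),(313,206)]:print(n,pt(b,*n))
E
```

```text
FL [553.5 187.2  25. ]
FR [584.   49.1  25. ]
BL [802.1 248.2  25. ]
BR [836.4 105.6  25. ]
hl [444.6 124.1  80. ]
hr [452.9  61.8  80. ]
flange [510.7 104.1  64. ]
pivot [589.4  60.4  60. ]
knob [531.1  14.1  80. ]
cTL [393.4 124.9  35. ]
cTR [407.8  45.5  35. ]
cNL [536.7 147.1  35. ]
cNR [550.9  72.6  35. ]
sNL [544.3 165.2  27. ]
sNR [564.7  58.1  27. ]
sTL [386.9 129.7  27. ]
sTR [408.8  25.9  27. ]
yaw gauge 0.2409346846005415 0.22027767635768736 0.2174218991477559 0.235935261193984
carrier 0.15338468773337646 0.18672808388662876 0.13247492209857548 stand 0.22208774667376865 0.20336776021928882
gauge centre [694.  147.5  25. ]
latch -4.0414202481807076
(310, 160) [692.3 149.   29. ]
(300, 170) [664.5 175.9  30.5]
(318, 190) [609.3 127.9  30.1]
(313, 206) [566.  141.4  31.5]
```

```bash
cat >> h.py <<'E'
np.set_printoptions(precision=3,suppress=True)
def go(x,y,z,yaw,flip=None):
    s=get_state();R=Ro.from_quat(s['ee_rot'])
    best=None
    for f in (0,np.pi):
        c,n=np.cos(yaw+f),np.sin(yaw+f)
        T=Ro.from_matrix(np.array([[c,0,-n],[n,0,c],[0,-1,0]]))
        rv=(R.inv()*T).as_rotvec()
        if best is None or np.linalg.norm(rv)<np.linalg.norm(best): best=rv
    d=R.inv().apply(np.array([x,y,z])-s['tool_pos'])/10
    print('t',s['time'],'pos',s['tool_pos'],'w',s['grip_width'],'F',s['ft_force'],'M',s['moment'])
    print('tool axes(rows x,y,z):\n',R.as_matrix().T,'\nshift cm',d,'turn',best)
E
python3 -c "
from h import *
go(435,93,190,.16)"
```

```text
t 0.1 pos [168.778 601.188 230.179] w 85.20276383630268 F [-0.236 -0.372 -0.237] M [0.02  0.014 0.034]
tool axes(rows x,y,z):
 [[ 0.27   0.963 -0.002]
 [-0.001 -0.002 -1.   ]
 [-0.963  0.27   0.   ]] 
shift cm [-41.72    4.087 -39.372] turn [ 0.001  1.137 -0.002]
```

>>> servo_tool:
  rows:
    - [-3.5,0,-3.3,0,0,0,0.33]
    - [-3.5,0,-3.3,0,0,0,0.33]
    - [-3.5,0,-3.3,0,0,0,0.33]
    - [-3.5,0,-3.3,0,0,0,0.33]
    - [-3.5,0,-3.3,0,0,0,0.33]
    - [-3.5,0,-3.3,0,0,0,0.33]
    - [-3.5,0,-3.3,0,0,0,0.33]
    - [-3.5,0,-3.3,0,0,0,0.33]
    - [-3.5,0,-3.3,0,0,0,0.33]
    - [-3.5,0,-3.3,0,0,0,0.33]

```text
time: 1.1
tool_pos: [395.3, 163.0, 224.9]
ee_rot: [0.562, 0.428, -0.433, -0.56]
ft_force: [0.8, 1.4, -0.0]
grip_width: 28.4
```

>>> servo_tool:
  rows:
    - [0,0,0,0,0.14,0,0.33]
    - [0,0,0,0,0.14,0,0.33]
    - [0,0,0,0,0.14,0,0.33]
    - [0,0,0,0,0.14,0,0.33]
    - [0,0,0,0,0.14,0,0.33]
    - [0,0,0,0,0.14,0,0.33]
    - [0,0,0,0,0.14,0,0.33]
    - [0,0,0,0,0.14,0,0.33]
    - [0,0,0,0,0,0,0.33]
    - [0,0,0,0,0,0,0.33]

```text
time: 2.1
tool_pos: [395.5, 154.2, 220.0]
ee_rot: [0.709, 0.043, -0.051, -0.702]
ft_force: [0.6, 1.5, -0.3]
grip_width: 28.4
```

```bash
python3 -c "
from h import *
go(435,93,190,.16)"
```

```text
t 2.1 pos [395.469 154.238 219.975] w 28.429230569137168 F [ 0.609  1.476 -0.314] M [ 0.007  0.003 -0.012]
tool axes(rows x,y,z):
 [[ 0.991  0.132 -0.013]
 [-0.011 -0.01  -1.   ]
 [-0.132  0.991 -0.009]] 
shift cm [ 3.147  3.015 -6.566] turn [ 0.008 -0.027 -0.013]
```

>>> servo_tool:
  rows:
    - [0.5,0.3,-1.2,0,-0.01,0,0.33]
    - [0.5,0.3,-1.2,0,-0.01,0,0.33]
    - [0.5,0.3,-1.2,0,-0.01,0,0.33]
    - [0.5,0.3,-1.2,0,0,-0.01,0.33]
    - [0.5,0.3,-1.2,0.008,0,0,0.33]
    - [0.5,0.3,-0.6,0,0,0,0.33]
    - [0.1,0.3,0,0,0,0,0.33]
    - [0,0,0,0,0,0,0.33]
    - [0,0,0,0,0,0,0.33]
    - [0,0,0,0,0,0,0.33]

```text
time: 3.1
tool_pos: [436.6, 93.2, 197.1]
ee_rot: [-0.704, -0.064, 0.067, 0.704]
ft_force: [0.6, -0.1, -0.3]
grip_width: 28.3
```

```bash
python3 - <<'E'
from h import *
go(435,93,190,.16)
w=snap('wrist','w1')
t=snap('top','t1')
print(-w['R'].T@w['t'],w['R'][2],w['K'][0,0])
E
```

```text
t 3.1 pos [436.647  93.185 197.056] w 28.30385817358249 F [ 0.589 -0.055 -0.328] M [-0.039  0.029  0.017]
tool axes(rows x,y,z):
 [[ 0.983  0.184 -0.005]
 [-0.005  0.    -1.   ]
 [-0.184  0.983  0.001]] 
shift cm [-0.162  0.706  0.011] turn [-0.001  0.025 -0.005]
[424.849 161.953 340.281] [ 0.045 -0.267 -0.963] 343.43140037208116
```

View pics/w1.png

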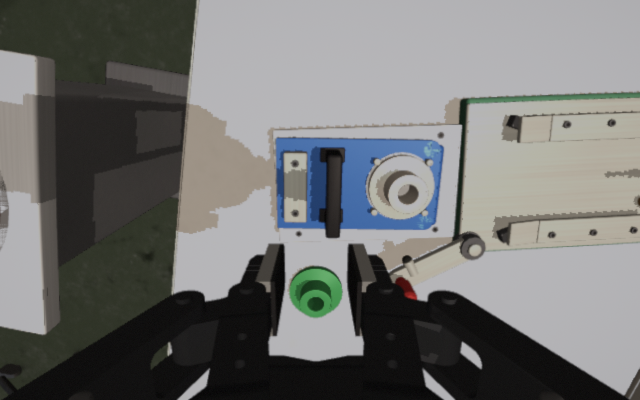

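The wrist view shows the carrier with its handle bar at x≈334, from (333,150) to (334,237). The flange is at (402,187), the gauge's front edge at x≈461, and the latch pivot and knob at (472,246) and (405,288). Next I'll measure these with the depth image.

```bash
cat >> h.py <<'E'
def cloud(s):
    v,u=np.mgrid[0:400,0:640];K=s['K'];D=np.array([float(s['k1']),0,0,0,0])
    n=cv2.undistortPoints(np.stack([u,v],-1).reshape(-1,1,2).astype(float),K,D)[:,0]
    d=s['d'].reshape(-1,1);X=np.c_[n*d,d]@s['R'] - s['R'].T@s['t']
    X[d[:,0]==0]=np.nan; return X.reshape(400,640,3)
def rect(P):
    r=cv2.minAreaRect(P[:,:2].astype(np.float32));return r
E
python3 - <<'E'
from h import *
s=load('w1');C=cloud(s);p=s['p'].astype(int)
blue=(p[...,2]>p[...,0]+50)&(p[...,2]>90); blue[:, :270]=0;blue[:,460:]=0;blue[245:]=0
P=C[blue];P=P[~np.isnan(P[:,0])];print('blue z',np.median(P[:,2]),len(P),rect(P))
ok=np.zeros((400,640),bool);ok[140:242,315:352]=1
m=ok&(C[...,2]>70);H=C[m];print('handle z',np.median(H[:,2]),np.percentile(H[:,2],[10,90]),rect(H),H.mean(0))
for n in [(455,200),(530,180),(500,150),(580,190),(300,240),(230,100),(455,150)]:print(n,C[n[1]-2:n[1]+3,n[0]-2:n[0]+3].reshape(-1,3).mean(0))
for n in [(467,98,27),(460,245,30),(461,125,30),(459,232,30),(639,92,27)]:print('edge',n,pt(s,*n))
# flange top
m=np.zeros((400,640),bool);m[145:225,360:440]=1
F=C[m&(C[...,2]>58)];print('flange hub',F.mean(0),rect(F))
# pixel map of blue rect edges projected on plane z=35
v,u=np.nonzero(blue);Q=np.array([pt(s,a,b,35) for a,b in zip(u[::3],v[::3])]);print(rect(Q))
E
```

```text
blue z 36.6185093751796 7414 ((475.3690185546875, 100.22662353515625), (151.0957794189453, 84.3622055053711), 10.228983879089355)
handle z 82.35358676176077 [80.811 83.305] ((449.8045654296875, 96.52603149414062), (12.128519058227539, 67.11907196044922), 9.910921096801758) [449.2    98.216  82.002]
(455, 200) [571.244 100.641  23.343]
(530, 180) [631.579 134.037  31.511]
(500, 150) [594.55  155.152  31.341]
(580, 190) [683.071 134.189  31.695]
(300, 240) [431.828  32.263  23.124]
(230, 100) [341.799 151.674   0.613]
(455, 150) [555.04  147.098  28.691]
edge (467, 98, 27) [553.199 193.241  27.   ]
edge (460, 245, 30) [586.525  58.868  30.   ]
edge (461, 125, 30) [553.431 169.601  30.   ]
edge (459, 232, 30) [581.473  71.735  30.   ]
edge (639, 92, 27) [707.986 230.792  27.   ]
flange hub [510.283 107.398  65.864] ((510.7784729003906, 106.93327331542969), (32.95793533325195, 32.432464599609375), 13.16657543182373)
((474.22369384765625, 99.88966369628906), (148.85499572753906, 84.0055160522461), 9.87411880493164)
```

```bash
python3 -c "
from h import *
go(450,96,56,.175)"
```

```text
t 3.2 pos [436.71   93.138 197.161] w 28.195634849588686 F [0.639 0.36  0.079] M [ 0.014 -0.054  0.016]
tool axes(rows x,y,z):
 [[ 0.983  0.184 -0.004]
 [-0.005  0.    -1.   ]
 [-0.184  0.983  0.001]] 
shift cm [ 1.421 14.11   0.021] turn [-0.001  0.01  -0.004]
```

>>> servo_tool:
  rows:
    - [0.4,1,0,0,0.01,0,0.33]
    - [0.4,1,0,0,0,-0.004,0.33]
    - [0.4,1,0,0,0,0,0.33]
    - [0.2,1.2,0,0,0,0,0.33]
    - [0,1.2,0,0,0,0,0.33]
    - [0,1.2,0,0,0,0,0.33]
    - [0,1.2,0,0,0,0,0.33]
    - [0,0.6,0,0,0,0,0.33]
    - [0,0,0,0,0,0,0.33]
    - [0,0,0,0,0,0,0.33]

```text
time: 4.2
tool_pos: [449.8, 96.2, 103.4]
ee_rot: [-0.704, -0.06, 0.063, 0.705]
ft_force: [0.5, 0.1, 0.4]
grip_width: 28.0
```

```bash
python3 - <<'E'
from h import *
go(450,96,56,.175)
s=snap('wrist','w2');C=cloud(s)
m=(C[...,2]>76)&(C[...,2]<86)&(abs(C[...,0]-450)<25)&(abs(C[...,1]-96)<45)
H=C[m];print(len(H),H.mean(0),rect(H))
crop(s,240,60,640,360,2,'w2c')
E
```

```text
t 4.2 pos [449.848  96.241 103.434] w 27.983236787161665 F [0.486 0.087 0.361] M [-0.023  0.013  0.007]
tool axes(rows x,y,z):
 [[ 0.985  0.174 -0.004]
 [-0.004  0.001 -1.   ]
 [-0.174  0.985  0.002]] 
shift cm [ 0.03   4.743 -0.034] turn [-0.002  0.    -0.004]
2821 [449.483  98.721  82.293] ((449.8853454589844, 96.39994812011719), (12.006759643554688, 67.81746673583984), 9.876291275024414)
```

View pics/w2c.png

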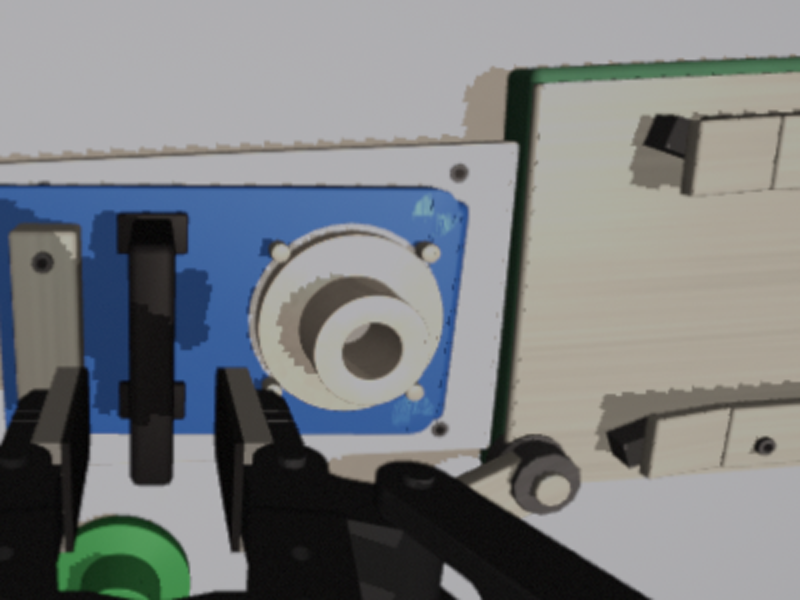

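The bar (crop x 130–172) sits midway between the fingers (85 and 220), and the flange is seated between its pins. Descending now.

>>> servo_tool:
  rows:
    - [0,1,0,0,0,-0.004,0.33]
    - [0,1,0,0,0,0,0.33]
    - [0,1,0,0,0,0,0.33]
    - [0,0.7,0,0,0,0,0.33]
    - [0,0.4,0,0,0,0,0.33]
    - [0,0.2,0,0,0,0,0.33]
    - [0,0,0,0,0,0,0.33]
    - [0,-0.04,0,0,0,0,0.33]
    - [0,-0.04,0,0,0,0,0.33]
    - [0,-0.04,0,0,0,0,0.33]

```text
time: 5.25
tool_pos: [451.3, 96.4, 59.8]
ee_rot: [-0.704, -0.063, 0.06, 0.705]
ft_force: [-0.5, -0.3, -0.6]
grip_width: 28.4
```

```bash
python3 - <<'E'
from h import *
go(450,96,56,.175)
# gauge geometry from w2: read pixels (crop/2 + (240,60))
s=load('w2');C=cloud(s)
f=lambda x,y,z=None:pt(s,240+x/2,60+y/2,z)
for n in [(537,85,31),(509,470,31),(700,118,47),(690,192,47),(645,475,47),(652,412,47),(553,490,None),(780,118,47),(728,408,47),(780,188,47),(516,145,28),(492,445,28)]:print(n,f(*n), f(n[0]+4,n[1]+4)[2])
T=C[(C[...,2]>28)&(C[...,2]<34)&(C[...,0]>590)&(abs(C[...,1]-140)<20)];print(T.mean(0),T[:,2].std(),np.linalg.lstsq(np.c_[T[:,:2],np.ones(len(T))],T[:,2],rcond=None)[0])
T=C[(C[...,2]>20)&(C[...,2]<31)&(C[...,0]>400)&(C[...,0]<545)&(abs(C[...,1]-100)>20)];print('stand',T.mean(0),np.median(T[:,2]))
E
```

```text
t 5.25 pos [451.252  96.361  59.76 ] w 28.414933465258393 F [-0.546 -0.306 -0.613] M [-0.003  0.033  0.047]
tool axes(rows x,y,z):
 [[ 0.985  0.174  0.004]
 [ 0.004  0.002 -1.   ]
 [-0.174  0.985  0.001]] 
shift cm [-0.131  0.376 -0.014] turn [-0.001  0.     0.004]
(537, 85, 31) [553.522 188.108  31.   ] 31.063851643059934
(509, 470, 31) [586.611  59.409  31.   ] 41.50798706639492
(700, 118, 47) [595.891 186.901  47.   ] 50.05977027382875
(690, 192, 47) [600.951 165.863  47.   ] 49.98321328853652
(645, 475, 47) [622.839  72.964  47.   ] 0.814464245719563
(652, 412, 47) [616.206  95.486  47.   ] 49.346699258931324
(553, 490, None) [592.471  62.839  47.839] 47.65253713069262
(780, 118, 47) [620.38  191.752  47.   ] 47.262927396951454
(728, 408, 47) [641.724 101.132  47.   ] 47.23640726088465
(780, 188, 47) [628.797 172.371  47.   ] 31.618001162908485
(516, 145, 28) [554.182 169.53   28.   ] 21.58862528095389
(492, 445, 28) [579.202  66.642  28.   ] 28.97934717120569
[627.082 139.633  31.4  ] 0.636844822712719 [ 0.    -0.002 31.569]
stand [481.149 120.001  28.207] 28.543009516438445
```

>>> servo_tool:
  rows:
    - [-0.1,0.25,0,0,0,0.003,0.33]
    - [0,0.15,0,0,0,0,0.33]
    - [0,0.0,0,0,0,0,0.2]
    - [0,0,0,0,0,0,0.1]
    - [0,-0.03,0,0,0,0,0]
    - [0,-0.03,0,0,0,0,0]
    - [0,0,0,0,0,0,0]
    - [0,0,0,0,0,0,0]
    - [0,0,0,0,0,0,0]
    - [0,0,0,0,0,0,0]
  squeeze: 60

```text
time: 6.25
tool_pos: [450.5, 96.1, 56.4]
ee_rot: [-0.704, -0.062, 0.061, 0.705]
ft_force: [1.1, 0.5, -0.7]
grip_width: 10.9
```

```bash
python3 - <<'E'
from h import *
go(450,96,60,.23)
E
```

```text
t 6.25 pos [450.511  96.146  56.424] w 10.918231528972237 F [ 1.06   0.467 -0.697] M [-0.042 -0.057  0.002]
tool axes(rows x,y,z):
 [[ 0.985  0.174  0.002]
 [ 0.002  0.001 -1.   ]
 [-0.174  0.985  0.001]] 
shift cm [-0.052 -0.358 -0.005] turn [-0.001 -0.055  0.002]
```

>>> servo_tool:
  rows:
    - [0,-0.15,0,0,0,0,0]
    - [0,-0.15,0,0,0,0,0]
    - [0,-0.15,0,0,0,0,0]
    - [0,-0.1,-0.05,0,-0.015,0,0]
    - [0,-0.05,-0.05,0,-0.015,0,0]
    - [0,-0.05,-0.05,0,-0.015,0,0]
    - [0,-0.05,-0.05,0,-0.01,0,0]
    - [0,-0.05,0,0,0,0,0]
    - [0,-0.05,0,0,0,0,0]
    - [0,-0.05,0,0,0,0,0]

```text
time: 7.25
tool_pos: [445.8, 93.7, 60.6]
ee_rot: [-0.702, -0.079, 0.086, 0.703]
ft_force: [0.5, -0.6, -6.7]
grip_width: 10.8
```

```bash
python3 - <<'E'
from h import *
go(450,94,60.5,.23)
s=snap('wrist','w3');C=cloud(s);p=s['p'].astype(int)
blue=(p[...,2]>p[...,0]+50)&(p[...,2]>90)
P=C[blue];P=P[(P[:,0]>380)&(P[:,0]<560)&(P[:,2]>30)];print('blue',np.median(P[:,2]),rect(P),np.linalg.lstsq(np.c_[P[:,:2]-P[:,:2].mean(0),np.ones(len(P))],P[:,2],rcond=None)[0])
crop(s,240,0,640,300,2,'w3c')
E
```

```text
t 7.25 pos [445.799  93.729  60.554] w 10.78960928508339 F [ 0.527 -0.614 -6.722] M [ 0.025  0.112 -0.016]
tool axes(rows x,y,z):
 [[ 0.972  0.233 -0.009]
 [-0.01   0.001 -1.   ]
 [-0.233  0.973  0.003]] 
shift cm [ 0.415  0.001 -0.072] turn [-0.003  0.005 -0.009]
blue 40.43915527825186 ((469.88037109375, 100.04216003417969), (148.7766876220703, 83.2235336303711), 13.246606826782227) [-0.014 -0.004 40.445]
```

View pics/w3c.png

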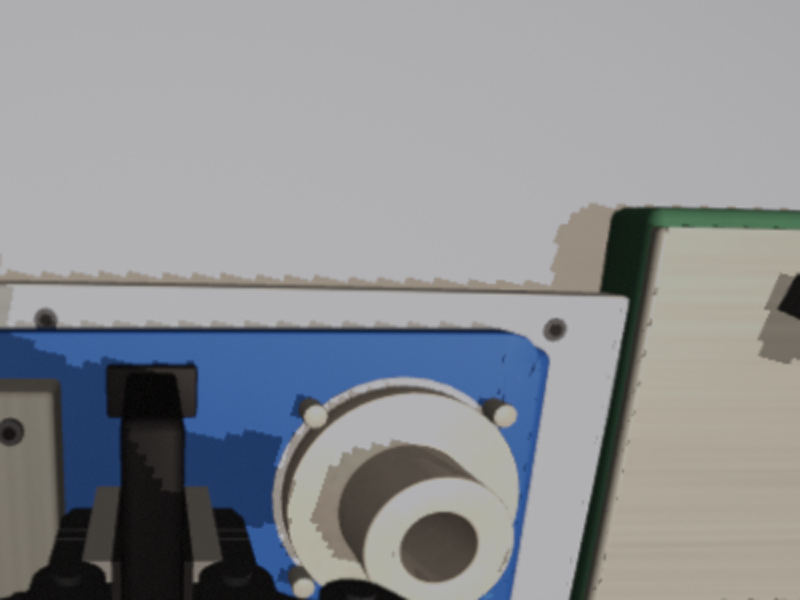

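>>> servo_tool:
  rows:
    - [0.1,-0.03,0,0,0,-0.004,0]
    - [0.1,-0.03,0,0,0,-0.004,0]
    - [0.1,-0.03,0,0,0,-0.002,0]
    - [0.1,0,-0.04,0,0,0,0]
    - [0.1,0,0,0,0,0,0]
    - [0.1,0,0,0,0,0,0]
    - [0.1,0,0,0,0,0,0]
    - [0.05,0,0,0,0,0,0]
    - [0.05,0,0,0,0,0,0]
    - [0.05,0,0,0,0,0,0]

```text
time: 8.3
tool_pos: [455.0, 95.5, 61.6]
ee_rot: [-0.701, -0.083, 0.082, 0.703]
ft_force: [0.5, -0.5, -6.5]
grip_width: 10.9
```

```bash
cat >> h.py <<'E'
def slope(s):
    C=cloud(s);p=s['p'].astype(int);blue=(p[...,2]>p[...,0]+50)&(p[...,2]>90)
    blue=cv2.erode(blue.astype(np.uint8),np.ones((5,5)))>0
    P=C[blue];P=P[~np.isnan(P[:,0])];P=P[(P[:,2]>30)&(P[:,2]<50)];c=P[:,:2].mean(0)
    k=np.linalg.lstsq(np.c_[P[:,:2]-c,np.ones(len(P))],P[:,2],rcond=None)[0]
    d=np.array([np.cos(.23),np.sin(.23)]);print('slope along',k[:2]@d,'across',k[:2]@[-d[1],d[0]],'z',k[2],'at',c)
E
python3 - <<'E'
from h import *
go(450,94,60.5,.23)
slope(load('w1'));slope(load('w2'));slope(load('w3'))
s=snap('wrist','w4');slope(s)
E
```

```text
t 8.3 pos [454.995  95.512  61.609] w 10.879451414054342 F [ 0.529 -0.503 -6.479] M [-0.108  0.134  0.049]
tool axes(rows x,y,z):
 [[ 0.972  0.233  0.002]
 [ 0.001  0.003 -1.   ]
 [-0.233  0.972  0.003]] 
shift cm [-0.521  0.11  -0.031] turn [-0.003  0.005  0.002]
slope along -0.000430139352360248 across -0.0021205376101226794 z 36.61809796769311 at [470.813 105.018]
slope along -0.00013851575011473568 across -0.002252837677616413 z 36.632436615860975 at [471.305 111.945]
slope along -0.014260556501429333 across 0.0007057795259639821 z 40.4349895407577 at [463.885 123.222]
slope along -0.0030510100269846045 across 0.0003880740734736913 z 41.77993762628502 at [473.145 125.016]
```

>>> servo_tool:
  rows:
    - [0.35,0,0,0,0,-0.002,0]
    - [0.35,0,0,0,0,0,0]
    - [0.35,0,0,0,0,0,0]
    - [0.35,0,0,0,0,0,0]
    - [0.35,0,0,0,0,0,0]
    - [0.35,0,0,0,0,0,0]
    - [0.35,0,0,0,0,0,0]
    - [0.35,0,0,0,0,0,0]
    - [0.2,0,0,0,0,0,0]
    - [0,0,0,0,0,0,0]

```text
time: 9.35
tool_pos: [487.4, 103.2, 61.7]
ee_rot: [-0.701, -0.084, 0.082, 0.703]
ft_force: [0.4, 0.8, -6.7]
grip_width: 11.1
```

```bash
python3 - <<'E'
from h import *
go(484,102.5,60.5,.23)
s=snap('wrist','w5');slope(s);C=cloud(s)
T=C[(C[...,2]>28)&(C[...,2]<34)&(C[...,0]>600)];print(T.mean(0))
crop(s,240,0,640,300,2,'w5c')
E
```

```text
t 9.35 pos [487.372 103.225  61.736] w 11.13967954441214 F [ 0.402  0.8   -6.726] M [-0.051  0.075 -0.024]
tool axes(rows x,y,z):
 [[ 0.972  0.233  0.004]
 [ 0.003  0.004 -1.   ]
 [-0.233  0.972  0.003]] 
shift cm [-0.345  0.122  0.008] turn [-0.003  0.005  0.004]
slope along -0.0005015519510278368 across 0.00015298180615901097 z 41.954926799765666 at [505.556 132.735]
[631.689 134.206  31.426]
```

View pics/w5c.png

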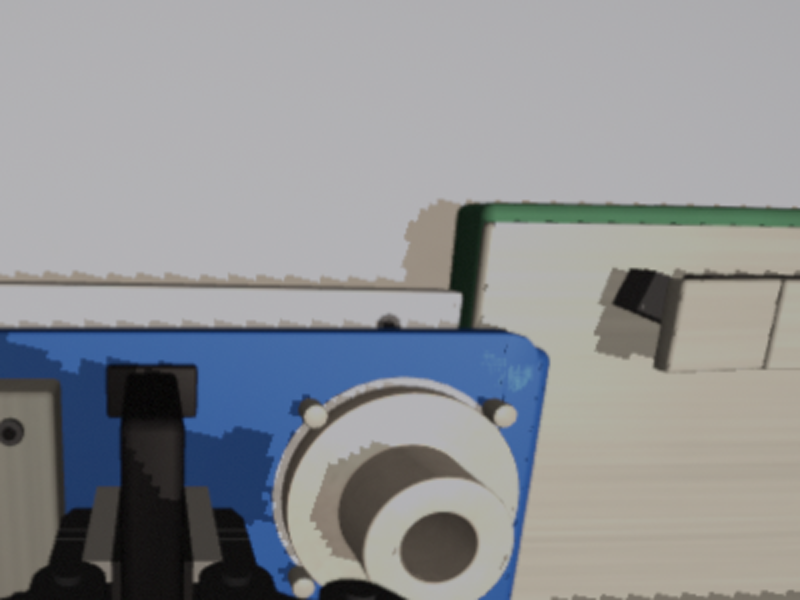

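```bash
cat >> h.py <<'E'
GO=np.array([671.8,145.8]);GY=.23
def gf(P,o=None,yaw=None):
    o=GO if o is None else o; yaw=GY if yaw is None else yaw
    d=np.asarray(P)[...,:2]-o;c,n=np.cos(yaw),np.sin(yaw)
    return np.stack([d[...,0]*c+d[...,1]*n,-d[...,0]*n+d[...,1]*c],-1)
E
python3 - <<'E'
from h import *
s=load('w5');C=cloud(s);G=gf(C)
f=lambda x,y,z:pt(s,240+x/2,y/2,z)
for a,b,z in [((10,329),(500,332),41.9),((500,223),(795,229),31.4)]:
    A,B=f(*a,z),f(*b,z);print(gf(A),gf(B),'yaw',np.arctan2(*(B-A)[[1,0]]))
z=C[...,2]
# keeper inner edges by gauge x bins
for nm in('w5','w4','w1'):
  s=load(nm);C=cloud(s);G=gf(C);z=C[...,2]
  for lo in range(-50,60,10):
    m=(z>44)&(z<49)&(G[...,0]>lo)&(G[...,0]<lo+10)
    y=G[m][:,1];L=y[y>20];R=y[y<-20]
    pr=lambda a:(np.percentile(abs(a),[1,99]).round(1),len(a)) if len(a)>15 else None
    print(nm,lo,pr(L),pr(R))
E
```

```text
[-222.87    42.848] [-104.241   42.9  ] yaw 0.23043658464871442
[-102.456   68.496] [-23.785  68.832] yaw 0.2342662891322549
w5 -50 (array([35.6, 56.9]), 718) (array([36.4, 58.1]), 523)
w5 -40 (array([35.6, 57.1]), 722) (array([36. , 58.1]), 639)
w5 -30 None (array([36.1, 57.8]), 529)
w5 -20 None (array([35.9, 57.9]), 584)
w5 -10 None (array([36.2, 58.3]), 244)
w5 0 None None
w5 10 None None
w5 20 None None
w5 30 None None
w5 40 None None
w5 50 None None
w4 -50 None (array([36.2, 58.1]), 462)
w4 -40 None (array([45.8, 58.6]), 85)
w4 -30 None None
w4 -20 None None
w4 -10 None None
w4 0 None None
w4 10 None None
w4 20 None None
w4 30 None None
w4 40 None None
w4 50 None None
w1 -50 (array([35.4, 57.2]), 260) (array([36.8, 58. ]), 206)
w1 -40 (array([35. , 57.1]), 318) (array([36.9, 57.5]), 240)
w1 -30 (array([35.6, 56.8]), 260) (array([36.8, 57.9]), 202)
w1 -20 (array([35.4, 57.2]), 290) (array([36.6, 57.9]), 230)
w1 -10 (array([35.8, 57.1]), 286) (array([36.6, 57.8]), 229)
w1 0 (array([36.4, 57.7]), 279) (array([36.6, 57.9]), 231)
w1 10 (array([35.7, 57.3]), 248) (array([36.6, 57.9]), 209)
w1 20 (array([35.9, 57.2]), 280) (array([36.3, 58. ]), 223)
w1 30 (array([35.8, 57.8]), 280) (array([36.4, 57.9]), 226)
w1 40 (array([36.3, 54.5]), 42) (array([36.4, 57.9]), 222)
w1 50 None (array([36.4, 57.8]), 193)
```

>>> servo_tool:
  rows:
    - [0,0.05,-0.05,0,0,0,0]
    - [0,0.05,-0.05,0,0,0,0]
    - [0,0.05,-0.03,0,0,0,0]
    - [0,0.05,0,0,0,0,0]
    - [0,0.03,0,0,0,0,0]
    - [0,0.02,0,0,0,0,0]
    - [0,0.02,0,0,0,0,0]
    - [0,0.02,0,0,0,0,0]
    - [0,0,0,0,0,0,0]
    - [0,0,0,0,0,0,0]

```text
time: 10.4
tool_pos: [487.2, 101.8, 59.1]
ee_rot: [-0.701, -0.084, 0.082, 0.703]
ft_force: [-0.4, 0.0, -5.1]
grip_width: 10.8
```

```bash
python3 - <<'E'
from h import *
go(484,102.5,59.4,.235)
s=get_state();print(gf(s['tool_pos']))
s=snap('wrist','w6');slope(s)
E
```

```text
t 10.4 pos [487.227 101.789  59.082] w 10.8456964441818 F [-0.418  0.048 -5.15 ] M [-0.022  0.221  0.002]
tool axes(rows x,y,z):
 [[ 0.972  0.233  0.004]
 [ 0.003  0.004 -1.   ]
 [-0.233  0.972  0.003]] 
shift cm [-0.297 -0.033  0.144] turn [-0.003  0.     0.004]
[-189.746   -0.773]
slope along 0.0015164278110585104 across -0.0010792251836085481 z 39.32297498159318 at [505.64  131.378]
```

>>> servo_tool:
  rows:
    - [0,-0.04,0.03,0,0,0,0]
    - [0.2,-0.02,0,0,0,0.001,0]
    - [0.4,0,0,0,0,0,0]
    - [0.4,0,0,0,0,0,0]
    - [0.4,0,0,0,0,0,0]
    - [0.4,0,0,0,0,0,0]
    - [0.4,0,0,0,0,0,0]
    - [0.3,0,0,0,0,0,0]
    - [0,0,0,0,0,0,0]
    - [0,0,0,0,0,0,0]

```text
time: 11.45
tool_pos: [514.1, 108.5, 59.3]
ee_rot: [-0.701, -0.084, 0.082, 0.703]
ft_force: [-0.8, 0.8, -5.2]
grip_width: 10.8
```

```bash
python3 - <<'E'
from h import *
go(484,102.5,59.8,.235)
s=get_state();print(gf(s['tool_pos']))
s=snap('wrist','w7');slope(s)
E
```

```text
t 11.45 pos [514.089 108.506  59.308] w 10.796788822363103 F [-0.84   0.82  -5.231] M [-0.099  0.125  0.003]
tool axes(rows x,y,z):
 [[ 0.972  0.233  0.003]
 [ 0.002  0.003 -1.   ]
 [-0.233  0.972  0.003]] 
shift cm [-3.066 -0.057  0.117] turn [-0.003  0.     0.003]
[-162.06    -0.358]
slope along -0.0011754797373491664 across -0.00040479512082952076 z 39.48014534239352 at [532.144 138.008]
```

>>> servo_tool:
  rows:
    - [0,-0.04,0,0,0,-0.001,0]
    - [0.2,-0.03,0,0,0,0,0]
    - [0.4,-0.01,0,0,0,0,0]
    - [0.4,0,0,0,0,0,0]
    - [0.4,0,0,0,0,0,0]
    - [0.4,0,0,0,0,0,0]
    - [0.4,0,0,0,0,0,0]
    - [0.3,0,0,0,0,0,0]
    - [0,0,0,0,0,0,0]
    - [0,0,0,0,0,0,0]

```text
time: 12.5
tool_pos: [540.4, 114.8, 59.8]
ee_rot: [-0.701, -0.084, 0.082, 0.703]
ft_force: [-0.0, 0.1, -6.3]
grip_width: 10.6
```

```bash
python3 - <<'E'
from h import *
go(484,102.5,59.8,.235)
s=get_state();print(gf(s['tool_pos']))
s=snap('wrist','w8');slope(s)
E
```

```text
t 12.5 pos [540.386 114.845  59.846] w 10.589035490114258 F [-0.038  0.096 -6.284] M [-0.074  0.18   0.009]
tool axes(rows x,y,z):
 [[ 0.972  0.233  0.004]
 [ 0.003  0.004 -1.   ]
 [-0.233  0.972  0.003]] 
shift cm [-5.771 -0.015  0.113] turn [-0.003  0.     0.004]
[-135.011   -0.18 ]
slope along -0.0009030668673549728 across 7.885657843711778e-05 z 40.054264263789015 at [553.379 142.191]
```

>>> servo_tool:
  rows:
    - [0.2,0,0,0,0,0,0]
    - [0.45,0,0,0,0,0,0]
    - [0.45,0,0,0,0,0,0]
    - [0.45,0,0,0,0,0,0]
    - [0.45,0,0,0,0,0,0]
    - [0.45,0,0,0,0,0,0]
    - [0.45,0,0,0,0,0,0]
    - [0.45,0,0,0,0,0,0]
    - [0.3,0,0,0,0,0,0]
    - [0,0,0,0,0,0,0]

```text
time: 13.55
tool_pos: [579.2, 124.1, 59.8]
ee_rot: [-0.701, -0.084, 0.082, 0.703]
ft_force: [-0.1, 0.1, -6.5]
grip_width: 10.6
```

```bash
python3 - <<'E'
from h import *
go(484,102.5,59.8,.235)
s=get_state();print(gf(s['tool_pos']))
s=snap('wrist','w9');slope(s)
E
```

```text
t 13.55 pos [579.197 124.118  59.822] w 10.587731476728688 F [-0.053  0.081 -6.519] M [-0.007  0.12   0.019]
tool axes(rows x,y,z):
 [[ 0.973  0.233  0.004]
 [ 0.003  0.004 -1.   ]
 [-0.233  0.973  0.003]] 
shift cm [-9.761 -0.034  0.114] turn [-0.003 -0.     0.004]
[-95.107   0.   ]
slope along -0.000718655428101837 across -0.0003561191755876211 z 40.040279947224086 at [588.064 148.348]
```

>>> servo_tool:
  rows:
    - [0.2,0,-0.02,0,0,0,0]
    - [0.45,0,-0.02,0,0,0,0]
    - [0.45,0,0,0,0,0,0]
    - [0.45,0,0,0,0,0,0]
    - [0.45,0,0,0,0,0,0]
    - [0.45,0,0,0,0,0,0]
    - [0.45,0,0,0,0,0,0]
    - [0.45,0,0,0,0,0,0]
    - [0.4,0,0,0,0,0,0]
    - [0,0,0,0,0,0,0]

```text
time: 14.6
tool_pos: [618.7, 133.2, 59.6]
ee_rot: [-0.701, -0.084, 0.082, 0.703]
ft_force: [0.4, -0.3, -6.8]
grip_width: 11.3
```

```bash
python3 - <<'E'
from h import *
go(484,102.5,59.8,.235)
s=get_state();print(gf(s['tool_pos']))
s=snap('wrist','w10');slope(s)
crop(s,240,0,640,300,2,'w10c')
E
```

```text
t 14.6 pos [618.65  133.15   59.594] w 11.286634668025147 F [ 0.425 -0.278 -6.836] M [-0.023  0.169  0.016]
tool axes(rows x,y,z):
 [[ 0.973  0.233  0.003]
 [ 0.002  0.004 -1.   ]
 [-0.233  0.973  0.003]] 
shift cm [-13.808  -0.065   0.153] turn [-0.003 -0.     0.003]
[-54.634  -0.2  ]
slope along -0.0013593319904488211 across 0.0006490512874880051 z 39.780304554101235 at [629.169 155.243]
```

View pics/w10c.png

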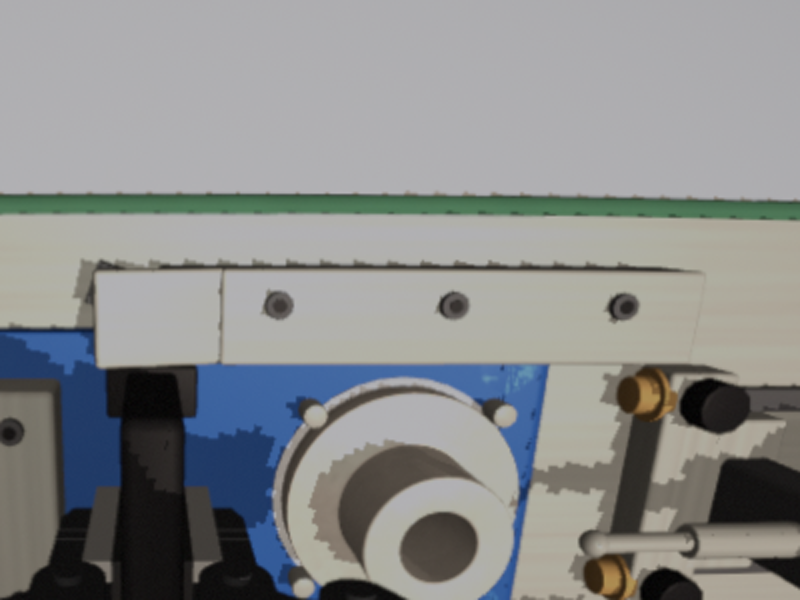

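The carrier is under the keepers and the flange is seated. The stop faces (618,395) and (587,575) are about 17 mm ahead of the nose.

>>> servo_tool:
  rows:
    - [0.2,0,0,0,0,0,0]
    - [0.2,0,0,0,0,0,0]
    - [0.2,0,0,0,0,0,0]
    - [0.2,0,0,0,0,0,0]
    - [0.2,0,0,0,0,0,0]
    - [0.2,0,0,0,0,0,0]
    - [0.2,0,0,0,0,0,0]
    - [0.1,0,0,0,0,0,0]
    - [0,0.02,0,0,0,0,0]
    - [0,0.02,0,0,0,0,0]

```text
time: 15.65
tool_pos: [633.7, 136.8, 59.3]
ee_rot: [-0.701, -0.083, 0.082, 0.703]
ft_force: [-1.6, 0.2, -3.6]
grip_width: 10.8
```

```bash
python3 - <<'E'
from h import *
go(484,102.5,59.3,.235)
s=get_state();print(gf(s['tool_pos']))
s=snap('wrist','w11');slope(s);C=cloud(s);G=gf(C);p=s['p'].astype(int)
blue=(p[...,2]>p[...,0]+50)&(p[...,2]>90)
for lo in (24,-28):
    m=blue&(abs(G[...,1]-lo)<4)&(G[...,0]>0); 
    o=(p[...,0]>p[...,2]+60)&(G[...,1]>lo-12)&(G[...,1]<lo+12)&(G[...,0]>40)&(G[...,0]<110)
    print(np.percentile(G[m][:,0],99) if m.any() else None, np.percentile(G[o][:,0],[2,10]) if o.any() else None,o.sum())
E
```

```text
t 15.65 pos [633.659 136.813  59.279] w 10.755139387038419 F [-1.577  0.245 -3.574] M [-0.035  0.206  0.005]
tool axes(rows x,y,z):
 [[ 0.973  0.233  0.002]
 [ 0.001  0.003 -1.   ]
 [-0.233  0.973  0.003]] 
shift cm [-15.354  -0.028   0.145] turn [-0.003 -0.     0.002]
[-39.185  -0.055]
slope along -0.0007213450184019952 across -0.002076361481162518 z 39.43572465526227 at [648.808 158.207]
59.76695043311554 [67.528 68.351] 253
60.07949933890947 [67.94 68.57] 210
```

>>> servo_tool:
  rows:
    - [0.1,0,0,0,0,0,0]
    - [0.1,0,0,0,0,0,0]
    - [0.1,0,0,0,0,0,0]
    - [0.1,0,0,0,0,0,0]
    - [0.1,0,0,0,0,0,0]
    - [0.05,0,0,0,0,0,0]
    - [0.03,0,0,0,0,0,0]
    - [0,0,0,0,0,0,0]
    - [0,0,0,0,0,0,0]
    - [0,0,0,0,0,0,0]

```text
time: 16.7
tool_pos: [639.3, 138.2, 59.4]
ee_rot: [-0.701, -0.083, 0.083, 0.703]
ft_force: [-0.6, 0.1, -4.7]
grip_width: 10.7
```

```bash
cat > m.py <<'E'
from h import *
go(484,102.5,59.3,.235)
s=get_state();print(gf(s['tool_pos']))
s=snap('wrist','w_'+str(int(get_state()['time']*100)));slope(s);C=cloud(s);G=gf(C);p=s['p'].astype(int)
blue=(p[...,2]>p[...,0]+50)&(p[...,2]>90)
for lo in (24,-28):
    m=blue&(abs(G[...,1]-lo)<4)&(G[...,0]>0); 
    o=(p[...,0]>p[...,2]+60)&(G[...,1]>lo-12)&(G[...,1]<lo+12)&(G[...,0]>40)&(G[...,0]<110)
    print(np.percentile(G[m][:,0],99) if m.any() else None, np.percentile(G[o][:,0],[2,10]) if o.any() else None,o.sum())
E
python3 m.py
```

```text
t 16.7 pos [639.347 138.155  59.359] w 10.703051829927114 F [-0.616  0.05  -4.663] M [-0.062  0.24  -0.076]
tool axes(rows x,y,z):
 [[ 0.973  0.233  0.001]
 [ 0.     0.003 -1.   ]
 [-0.233  0.973  0.003]] 
shift cm [-15.938  -0.008   0.147] turn [-0.003 -0.     0.001]
[-33.342  -0.045]
slope along -0.0009430131114149947 across -0.0018091348548975566 z 39.49101858079561 at [656.274 159.367]
65.77210889425209 [67.481 68.307] 257
67.53950205281541 [67.98  68.621] 212
```

>>> servo_tool:
  rows:
    - [0.05,0,0,0,0,0,0]
    - [0.05,0,0,0,0,0,0]
    - [0.05,0,0,0,0,0,0]
    - [0.05,0,0,0,0,0,0]
    - [0.04,0,0,0,0,0,0]
    - [0.03,0,0,0,0,0,0]
    - [0.03,0,0,0,0,0,0]
    - [0.03,0,0,0,0,0,0]
    - [0.03,0,0,0,0,0,0]
    - [0.03,0,0,0,0,0,0]

```text
time: 17.75
tool_pos: [640.2, 138.3, 59.8]
ee_rot: [-0.702, -0.08, 0.086, 0.703]
ft_force: [-5.7, -1.7, -1.6]
grip_width: 10.7
```

```bash
python3 m.py
```

```text
t 17.75 pos [640.174 138.275  59.816] w 10.705300513574121 F [-5.68  -1.717 -1.586] M [-0.218  0.759  0.049]
tool axes(rows x,y,z):
 [[ 0.972  0.233 -0.008]
 [-0.009  0.001 -1.   ]
 [-0.233  0.972  0.003]] 
shift cm [-16.02    0.186   0.164] turn [-0.003  0.    -0.008]
[-32.509  -0.117]
slope along -0.006730731383202598 across -0.0017635286166133258 z 39.85323547553618 at [657.544 159.565]
66.33602610245418 [67.547 68.452] 261
67.46649958904395 [67.784 68.431] 217
```

>>> servo_tool:
  rows:
    - [0,0.02,0,0,0,-0.003,0]
    - [0,0.02,0,0,0,-0.003,0]
    - [0,0.02,0,0,0,-0.002,0]
    - [0,0.01,0,0,0,0,0]
    - [0.01,0,0,0,0,0,0]
    - [0.01,0,0,0,0,0,0]
    - [0,0,0,0,0,0,0]
    - [0,0,0,0,0,0,0]
    - [0,0,0,0,0,0,0]
    - [0,0,0,0,0,0,0]

```text
time: 18.8
tool_pos: [640.1, 138.2, 59.3]
ee_rot: [-0.701, -0.083, 0.084, 0.703]
ft_force: [-4.8, -0.3, -2.1]
grip_width: 10.5
```

```bash
python3 m.py
```

```text
t 18.8 pos [640.062 138.243  59.273] w 10.512961657539172 F [-4.774 -0.302 -2.131] M [-0.172  0.685  0.034]
tool axes(rows x,y,z):
 [[ 0.972  0.233 -0.001]
 [-0.002  0.002 -1.   ]
 [-0.233  0.972  0.003]] 
shift cm [-16.009   0.013   0.167] turn [-0.003  0.001 -0.001]
[-32.625  -0.122]
slope along -0.0002660867204124827 across -0.0012773043493037226 z 39.41840474816726 at [657.613 159.505]
66.41814602433217 [67.26  68.127] 262
67.61719243328542 [67.97  68.702] 211
```

>>> servo_tool:
  rows:
    - [0,0,0,0,0,0,0.05]
    - [0,0,0,0,0,0,0.15]
    - [0,0,0,0,0,0,0.33]
    - [0,0,0,0,0,0,0.33]
    - [0,0,0,0,0,0,0.33]
    - [0,-0.3,0,0,0,0,0.33]
    - [0,-0.6,0,0,0,0,0.33]
    - [0,-1.2,0,0,0,0,0.33]
    - [0,-2,0,0,0,0,0.33]
    - [0,-2,0,0,0,0,0.33]

```text
time: 19.85
tool_pos: [644.7, 138.8, 127.1]
ee_rot: [-0.701, -0.087, 0.079, 0.703]
ft_force: [0.5, 0.1, 0.1]
grip_width: 28.3
```

>>> servo_tool:
  rows:
    - [-0.5,-2,0,0,0,0,0.33]
    - [-0.8,-2,0,0,0,0,0.33]
    - [-0.8,-2,0,0,0,0,0.2]
    - [-0.8,-1,0,0,0,0,0]
    - [-0.8,0,0,0,0,0,0]
    - [-0.8,0,0,0,0,0,0]
    - [-0.5,0,0,0,0,0,0]
    - [0,0,0,0,0,0,0]
    - [0,0,0,0,0,0,0]
    - [0,0,0,0,0,0,0]

```text
time: 20.85
tool_pos: [593.7, 126.3, 205.2]
ee_rot: [-0.701, -0.09, 0.076, 0.703]
ft_force: [0.5, -0.2, -0.4]
grip_width: -0.2
```

```bash
python3 - <<'E'
from h import *
go(484,102.5,120,.235)
s=snap('wrist','w20');slope(s);t=snap('top','t20')
C=cloud(s);G=gf(C);p=s['p'].astype(int)
blue=(p[...,2]>p[...,0]+50)&(p[...,2]>90);P=G[blue&(C[...,2]>34)];print(rect(P))
m=(C[...,2]>78)&(C[...,2]<90)&(abs(G[...,0]+32)<15)&(abs(G[...,1])<45);print('handle',rect(G[m]))
red=(p[...,0]>120)&(p[...,0]>2*p[...,1])&(p[...,0]>2*p[...,2]);Q=C[red];Q=Q[~np.isnan(Q[:,0])]
print('red',len(Q),np.nanpercentile(Q,[5,50,95],axis=0) if len(Q) else 0)
cv2.imwrite('pics/w20c.png',cv2.resize(s['p'][:,:,::-1],(800,500)))
E
```

```text
t 20.85 pos [593.68  126.33  205.207] w -0.17456136656275226 F [ 0.467 -0.201 -0.407] M [-0.     0.058 -0.047]
tool axes(rows x,y,z):
 [[ 0.972  0.233  0.021]
 [ 0.02   0.006 -1.   ]
 [-0.233  0.972  0.001]] 
shift cm [-11.394   8.289   0.227] turn [-0.001  0.     0.021]
slope along -0.00011520933148662632 across -4.399934417314727e-05 z 39.36915999408909 at [658.795 146.076]
((-7.495811462402344, -0.5002365112304688), (148.79852294921875, 82.4559097290039), 0.08515051752328873)
handle ((-32.32536315917969, 0.21689605712890625), (12.51541519165039, 67.31098175048828), 0.37189045548439026)
red 21 [[528.558  17.363  76.305]
 [531.183  19.897  77.92 ]
 [533.637  21.59   78.778]]
```

View pics/w20c.png

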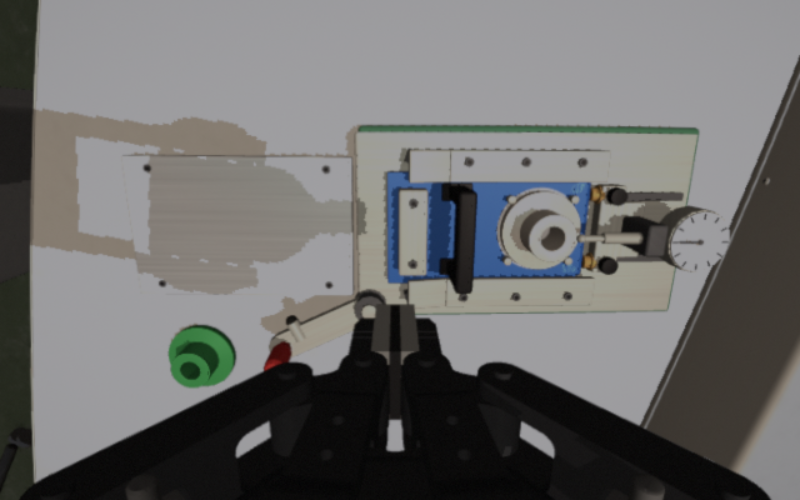

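The carrier is home: measured x about −2.4, y about 0 and level, with both brass stops and the spindle touching at (597,195), (590,263) and (583,238). The latch is still open, with its knob at (278,356).

```bash
python3 - <<'E'
from h import *
go(531,18,150,.63)
t=load('t20');p=t['p'].astype(int);C=cloud(t)
red=(p[...,0]>110)&(p[...,0]>2*p[...,1])&(p[...,0]>2*p[...,2]);red[:, :340]=0;red[:,385:]=0;red[:195]=0;red[240:]=0
v,u=np.nonzero(red);print(u.mean(),v.mean(),len(u),pt(t,u.mean(),v.mean(),80), np.nanmax(C[red][:,2]))
m=(C[...,2]>78)&(C[...,2]<90)&(abs(C[...,0]-640)<30)&(abs(C[...,1]-138)<45);print('handle top cam',rect(C[m]))
print(get_state()['q'])
E
```

```text
t 20.95 pos [593.808 126.346 205.316] w 0.28698342776592295 F [-0.298 -0.323  0.124] M [-0.038  0.03  -0.022]
tool axes(rows x,y,z):
 [[ 0.972  0.233  0.021]
 [ 0.02   0.006 -1.   ]
 [-0.233  0.972  0.001]] 
shift cm [-8.745  5.341 -9.079] turn [ 0.003 -0.395  0.021]
359.36842105263156 217.8421052631579 19 [526.166  22.599  80.   ] 552.3433751205004
handle top cam ((0.0, 0.0), (0.0, 0.0), 0.0)
[ 0.085  0.014  1.696  0.004  1.411 -0.151]
```

>>> servo_tool:
  rows:
    - [-1.2,0.3,-1.2,0,0,0.01,0.42]
    - [-1.2,0.3,-1.2,0,0,0.01,0.42]
    - [-1.2,0.3,-1.2,0,0,0,0.42]
    - [-1.2,0.3,-1.2,0,0,0,0.42]
    - [-1.2,0.3,-1.2,0,0,0,0.42]
    - [-1.2,0.3,-1.2,0,0,0,0.42]
    - [-1.2,0.3,-1.2,0,0,0,0.42]
    - [-0.6,0.3,-0.9,0,0,0,0.42]
    - [0,0,0,0,0,0,0.42]
    - [0,0,0,0,0,0,0.42]

```text
time: 21.95
tool_pos: [520.5, 3.0, 177.9]
ee_rot: [-0.702, -0.081, 0.082, 0.703]
ft_force: [0.3, -0.3, 0.9]
grip_width: 36.1
```

>>> servo_tool:
  rows:
    - [0,0.3,0,0,-0.1,0,0.42]
    - [0,0.3,0,0,-0.1,0,0.42]
    - [0,0.3,0,0,-0.1,0,0.42]
    - [0,0.3,0,0,-0.08,0,0.42]
    - [0,0.3,0,0,0,0,0.42]
    - [0,0.3,0,0,0,0,0.42]
    - [0,0.3,0,0,0,0,0.42]
    - [0,0,0,0,0,0,0.42]
    - [0,0,0,0,0,0,0.42]
    - [0,0,0,0,0,0,0.42]

```text
time: 22.95
tool_pos: [523.1, 5.7, 157.5]
ee_rot: [-0.673, -0.218, 0.217, 0.673]
ft_force: [-0.5, -0.9, -0.2]
grip_width: 35.7
```

```bash
python3 - <<'E'
from h import *
go(531,18,150,.63)
s=snap('wrist','w21');C=cloud(s);p=s['p'].astype(int)
red=(p[...,0]>110)&(p[...,0]>2*p[...,1])&(p[...,0]>2*p[...,2])
v,u=np.nonzero(red);print(u.min(),u.max(),v.min(),v.max());Q=C[red];Q=Q[~np.isnan(Q[:,0])];zt=np.percentile(Q[:,2],97);print('ztop',zt);T=Q[Q[:,2]>zt-4];print(len(T),rect(T))
cv2.imwrite('pics/w21c.png',cv2.resize(s['p'][:,:,::-1],(800,500)))
E
```

```text
t 22.95 pos [523.098   5.673 157.493] w 35.7420278993667 F [-0.507 -0.852 -0.248] M [-0.015 -0.027  0.064]
tool axes(rows x,y,z):
 [[ 0.811  0.585  0.002]
 [ 0.001  0.001 -1.   ]
 [-0.585  0.811  0.   ]] 
shift cm [1.361 0.752 0.537] turn [-0.    -0.005  0.002]
327 346 199 217
ztop 78.91348880396332
263 ((534.49072265625, 15.779678344726562), (12.918107986450195, 12.058045387268066), 54.922340393066406)
```

View pics/w21c.png

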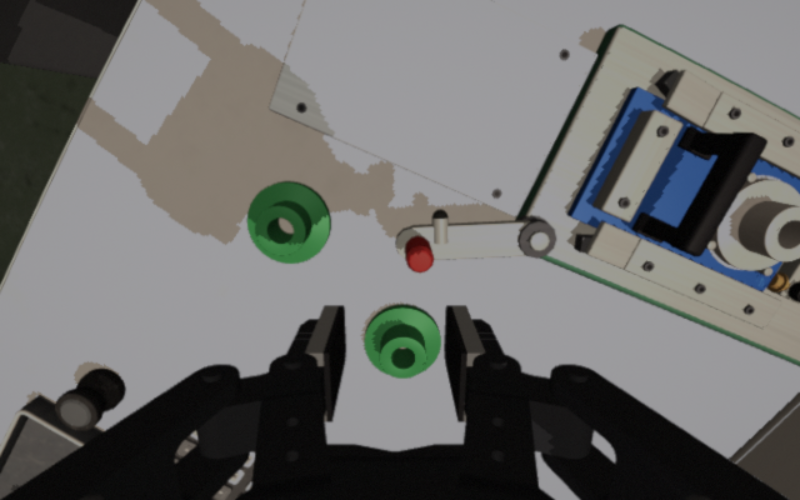

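The red knob top is at (420,263), centred between the jaws in x, and the latch pivot ring is at (538,238). The peg on the bar at (440,215) is the sprung pad.

```bash
python3 - <<'E'
from h import *
s=load('w21')
P=pt(s,538/1.25,238/1.25);B=pt(s,490/1.25,240/1.25);E=pt(s,445/1.25,248/1.25);print('pivot',P,'bar',B,E,'peg',pt(s,440/1.25,222/1.25))
k=np.array([534.5,16]);print(np.linalg.norm(k-P[:2]),np.arctan2(*(k-P[:2])[::-1])%6.283-1.806)
go(534.5,16,58,.63)
E
```

```text
pivot [590.659  63.281  47.517] bar [569.998  44.541  40.318] [550.234  23.904  40.479] peg [536.84   35.631  43.842]
73.412281086503 2.0351818082659467
t 23.0 pos [523.133   5.653 157.552] w 35.93375149533877 F [-0.562  0.277  0.14 ] M [-0.004 -0.032  0.013]
tool axes(rows x,y,z):
 [[ 0.811  0.585  0.002]
 [ 0.002  0.001 -1.   ]
 [-0.585  0.811  0.   ]] 
shift cm [1.507 9.958 0.172] turn [-0.    -0.005  0.002]
```

>>> servo_tool:
  rows:
    - [0.3,0.5,0.05,0,-0.07,0,0.42]
    - [0.4,1,0.05,0,0,0,0.42]
    - [0.4,1.2,0,0,0,0,0.42]
    - [0.4,1.2,0,0,0,0,0.42]
    - [0.1,1.2,0,0,0,0,0.42]
    - [0,1.2,0,0,0,0,0.42]
    - [0,0.4,0,0,0,0,0.42]
    - [0,0,0,0,0,0,0.42]
    - [0,0,0,0,0,0,0.42]
    - [0,0,0,0,0,0,0.42]

```text
time: 24.0
tool_pos: [535.3, 17.2, 84.3]
ee_rot: [-0.665, -0.24, 0.24, 0.666]
ft_force: [-0.1, 0.3, 0.4]
grip_width: 35.9
```

```bash
python3 - <<'E'
from h import *
go(534.2,15.7,52,.696)
E
```

```text
t 24.0 pos [535.268  17.218  84.286] w 35.88534642978374 F [-0.147  0.315  0.424] M [-0.033 -0.019  0.01 ]
tool axes(rows x,y,z):
 [[ 0.77   0.638  0.001]
 [-0.     0.001 -1.   ]
 [-0.638  0.77   0.001]] 
shift cm [-0.181  3.228 -0.052] turn [-0.001 -0.004  0.001]
```

>>> servo_tool:
  rows:
    - [-0.1,0.7,-0.03,0,0,0,0.42]
    - [-0.05,1,-0.02,0,0,0,0.42]
    - [0,0.9,0,0,0,0,0.42]
    - [0,0.4,0,0,0,0,0.42]
    - [0,0,0,0,0,0,0.42]
    - [0,0,0,0,0,0,0.2]
    - [0,0,0,0,0,0,0]
    - [0,0,0,0,0,0,0]
    - [0,0,0,0,0,0,0]
    - [0,0,0,0,0,0,0]
  squeeze: 40

```text
time: 25.0
tool_pos: [533.7, 14.6, 52.7]
ee_rot: [0.665, 0.239, -0.241, -0.665]
ft_force: [-1.0, -0.6, -0.8]
grip_width: 14.6
```

```bash
python3 - <<'E'
from h import *
go(534.2,15.7,52,.696)
E
```

```text
t 25.0 pos [533.745  14.593  52.729] w 14.648059025358826 F [-1.043 -0.631 -0.831] M [-0.031  0.047  0.02 ]
tool axes(rows x,y,z):
 [[ 0.77   0.639 -0.002]
 [-0.002 -0.001 -1.   ]
 [-0.639  0.77   0.   ]] 
shift cm [0.106 0.073 0.056] turn [-0.    -0.003 -0.002]
```

>>> servo_tool:
  rows:
    - [0.01,0,0.3,0,0.04,0,0]
    - [0.02,0,0.6,0,0.08,0,0]
    - [0.02,0,0.6,0,0.08,0,0]
    - [0.02,0,0.6,0,0.08,0,0]
    - [0.02,0,0.6,0,0.08,0,0]
    - [0.02,0,0.6,0,0.08,0,0]
    - [0.02,0,0.6,0,0.08,0,0]
    - [0.02,0,0.6,0,0.08,0,0]
    - [0.01,0,0.3,0,0.04,0,0]
    - [0,0,0,0,0,0,0]

```text
time: 26.0
tool_pos: [517.6, 60.4, 52.7]
ee_rot: [0.708, 0.011, -0.01, -0.706]
ft_force: [0.8, -0.3, -1.4]
grip_width: 14.5
```

```bash
cat > l.py <<'E'
from h import *
s=get_state();P=np.array([591.3,63.4]);d=s['tool_pos'][:2]-P;th=np.arctan2(d[1],d[0])%6.2832-1.806
R=Ro.from_quat(s['ee_rot']).as_matrix();yaw=np.arctan2(R[1,0],R[0,0])
print('r',np.hypot(*d),'theta',th,'tool yaw err',(yaw-(th+1.806-np.pi)+np.pi)%6.2832-np.pi)
print('world F in tool',R.T@s['ft_force'],'knob gauge',gf(s['tool_pos']))
k=P+75*np.array([np.cos(1.806),np.sin(1.806)])
go(k[0],k[1],52.5,1.806-np.pi)
E
python3 l.py
```

```text
r 73.79003850986808 theta 1.3768440496956842 tool yaw err -0.011206486315403996
world F in tool [ 0.81   1.427 -0.366] knob gauge [-169.645  -48.032]
t 26.0 pos [517.573  60.358  52.708] w 14.480525998438726 F [ 0.824 -0.345 -1.424] M [0.031 0.045 0.074]
tool axes(rows x,y,z):
 [[ 1.     0.03   0.002]
 [ 0.003 -0.002 -1.   ]
 [-0.03   1.    -0.002]] 
shift cm [5.851 0.017 7.425] turn [0.    1.366 0.004]
```

Tracking well, so I'll continue the arc.

>>> servo_tool:
  rows:
    - [0.01,0,0.3,0,0.04,0,0]
    - [0.02,0,0.6,0,0.08,0,0]
    - [0.02,0,0.6,0,0.08,0,0]
    - [0.02,0,0.6,0,0.08,0,0]
    - [0.02,0,0.6,0,0.08,0,0]
    - [0.02,0,0.6,0,0.08,0,0]
    - [0.02,0,0.6,0,0.08,0,0]
    - [0.02,0,0.6,0,0.08,0,0]
    - [0.02,0,0.6,0,0.08,0,0]
    - [0.01,0,0.3,0,0.04,0,0]

```text
time: 27.0
tool_pos: [536.1, 110.5, 52.7]
ee_rot: [0.664, -0.243, 0.247, -0.663]
ft_force: [-0.2, -0.3, -0.9]
grip_width: 14.4
```

```bash
python3 l.py
```

```text
r 72.5473347143343 theta 0.6286365363087141 tool yaw err -0.0005147640197185055
world F in tool [ 0.018  0.882 -0.346] knob gauge [-140.131   -3.422]
t 27.0 pos [536.139 110.521  52.704] w 14.384429628230944 F [-0.208 -0.277 -0.882] M [0.091 0.124 0.17 ]
tool axes(rows x,y,z):
 [[ 0.76  -0.65   0.005]
 [ 0.004 -0.003 -1.   ]
 [ 0.65   0.76   0.   ]] 
shift cm [1.186 0.027 4.411] turn [-0.002  0.628  0.005]
```

>>> servo_tool:
  rows:
    - [0.01,0,0.3,0,0.04,0,0]
    - [0.02,0,0.55,0,0.075,0,0]
    - [0.02,0,0.55,0,0.075,0,0]
    - [0.02,0,0.55,0,0.075,0,0]
    - [0.02,0,0.55,0,0.075,0,0]
    - [0.02,0,0.55,0,0.075,0,0]
    - [0.01,0,0.4,0,0.05,0,0]
    - [0.01,0,0.3,0,0.04,0,0]
    - [0,0,0,0,0,0,0]
    - [0,0,0,0,0,0,0]

```text
time: 28.0
tool_pos: [568.4, 132.1, 52.7]
ee_rot: [-0.579, 0.404, -0.407, 0.579]
ft_force: [0.4, -0.8, -0.4]
grip_width: 14.4
```

```bash
python3 l.py
```

```text
r 72.46610004658798 theta 0.08667053169401506 tool yaw err 0.02719399632873465
world F in tool [0.882 0.413 0.106] knob gauge [-103.814   10.283]
t 28.0 pos [568.376 132.145  52.743] w 14.412991956672803 F [ 0.403 -0.793 -0.411] M [ 0.158  0.156 -0.026]
tool axes(rows x,y,z):
 [[ 0.342 -0.94   0.003]
 [ 0.003 -0.002 -1.   ]
 [ 0.94   0.342  0.002]] 
shift cm [-0.208  0.025  0.655] turn [-0.002  0.114  0.002]
```

>>> servo_tool:
  rows:
    - [0,0,0.1,0,0.015,0,0]
    - [0,0,0.1,0,0.015,0,0]
    - [0,0,0.1,0,0.015,0,0]
    - [0,0,0.1,0,0.015,0,0]
    - [0,0,0.1,0,0.015,0,0]
    - [0,0,0.08,0,0.01,0,0]
    - [0,0,0.08,0,0.01,0,0]
    - [0,0,0.06,0,0.01,0,0]
    - [0,0,0.06,0,0.005,0,0]
    - [0,0,0.06,0,0,0,0]

```text
time: 29.0
tool_pos: [575.2, 134.1, 52.6]
ee_rot: [0.556, -0.438, 0.439, -0.554]
ft_force: [-4.7, -1.0, 2.8]
grip_width: 14.7
```

```bash
python3 l.py
```

```text
r 72.56193804153996 theta -0.011022451807610967 tool yaw err 0.008892185631363958
world F in tool [-0.089 -2.752 -4.838] knob gauge [-96.743  10.683]
t 29.0 pos [575.169 134.146  52.626] w 14.679168412904941 F [-4.723 -1.023  2.763] M [-0.106  0.723  0.24 ]
tool axes(rows x,y,z):
 [[ 0.231 -0.973  0.003]
 [-0.002 -0.003 -1.   ]
 [ 0.973  0.231 -0.002]] 
shift cm [-0.244  0.012 -0.08 ] turn [ 0.002 -0.002  0.003]
```

>>> servo_tool:
  rows:
    - [0,0,0.08,0,0,0,0]
    - [0,0,0.08,0,0.003,0,0]
    - [0,0,0.08,0,0.003,0,0]
    - [0,0,0.08,0,0,0,0]
    - [0,0,0.08,0,0,0,0]
    - [0,0,0.08,0,0,0,0]
    - [0,0,0.08,0,0,0,0]
    - [0,0,0.08,0,0,0,0]
    - [0,0,0.08,0,0,0,0]
    - [0,0,0.08,0,0,0,0]

```text
time: 30.0
tool_pos: [575.0, 134.1, 52.6]
ee_rot: [0.562, -0.444, 0.435, -0.546]
ft_force: [-6.4, -2.1, 2.9]
grip_width: 14.3
```

```bash
python3 l.py
```

```text
r 72.55874156599377 theta -0.00856335867041591 tool yaw err 0.003389078625136932
world F in tool [ 0.628 -2.774 -6.79 ] knob gauge [-96.922  10.68 ]
t 30.0 pos [574.996 134.103  52.63 ] w 14.296869756395134 F [-6.399 -2.133  2.95 ] M [-0.1    0.831  0.26 ]
tool axes(rows x,y,z):
 [[ 0.228 -0.974  0.003]
 [-0.024 -0.009 -1.   ]
 [ 0.973  0.228 -0.026]] 
shift cm [-0.244  0.014 -0.063] turn [ 0.026 -0.005  0.003]
```

>>> servo_tool:
  rows:
    - [0,0,0,0,0,0,0.1]
    - [0,0,0,0,0,0,0.42]
    - [0,0,0,0,0,0,0.42]
    - [0,0,0,0,0,0,0.42]
    - [0,-0.3,0,0,0,0,0.42]
    - [0,-1,0,0.005,0,0,0.42]
    - [0,-2,0,0.01,0,0,0.42]
    - [0,-2,0,0.01,0,0,0.42]
    - [0,-2,-0.5,0,0,0,0.42]
    - [0,-2,-1,0,0,0,0.42]

```text
time: 31.0
tool_pos: [562.2, 131.4, 150.3]
ee_rot: [-0.553, 0.438, -0.442, 0.554]
ft_force: [0.0, -0.3, 1.3]
grip_width: 36.0
```

>>> servo_tool:
  rows:
    - [0,-1,-2,0,0,0,0.42]
    - [0,-0.5,-2,0,0,0,0.42]
    - [0,0,-2,0,0,0,0.42]
    - [0,0,-2,0,0,0,0.42]
    - [0,0,-2,0,0,0,0.42]
    - [0,0,-2,0,0,0,0.42]
    - [0,0,-1,0,0,0,0.42]
    - [0,0,0,0,0,0,0.42]
    - [0,0,0,0,0,0,0.42]
    - [0,0,0,0,0,0,0.42]

```text
time: 32.0
tool_pos: [437.2, 101.8, 183.4]
ee_rot: [-0.545, 0.43, -0.45, 0.562]
ft_force: [0.3, 0.4, -0.5]
grip_width: 35.5
```

```bash
python3 - <<'E'
from h import *
go(500,118,150,1.806)
s=snap('wrist','w30');slope(s);C=cloud(s);p=s['p'].astype(int);G=gf(C)
red=(p[...,0]>110)&(p[...,0]>2*p[...,1])&(p[...,0]>2*p[...,2])
Q=C[red];Q=Q[~np.isnan(Q[:,0])];zt=np.percentile(Q[:,2],97);r=rect(Q[Q[:,2]>zt-4]);print('knob',zt,r,gf(np.array(r[0])))
cv2.imwrite('pics/w30c.png',cv2.resize(s['p'][:,:,::-1],(800,500)))
snap('top','t30');snap('scene','s30')
E
```

```text
t 32.0 pos [437.211 101.756 183.388] w 35.50889157829425 F [ 0.307  0.42  -0.543] M [ 0.008  0.012 -0.001]
tool axes(rows x,y,z):
 [[ 0.226 -0.974  0.007]
 [ 0.038  0.001 -0.999]
 [ 0.973  0.226  0.037]] 
shift cm [-0.189  3.576  6.355] turn [-0.037 -0.007  0.007]
slope along 0.0 across 0.0 z 0.0 at [nan nan]
knob 79.23116607440801 ((572.0885620117188, 134.41738891601562), (6.113617897033691, 12.036337852478027), 14.95235538482666) [-99.681  11.649]h.py:43: RuntimeWarning: Mean of empty slice.
  P=C[blue];P=P[~np.isnan(P[:,0])];P=P[(P[:,2]>30)&(P[:,2]<50)];c=P[:,:2].mean(0)
  ret = um.true_divide(
```

View pics/w30c.png

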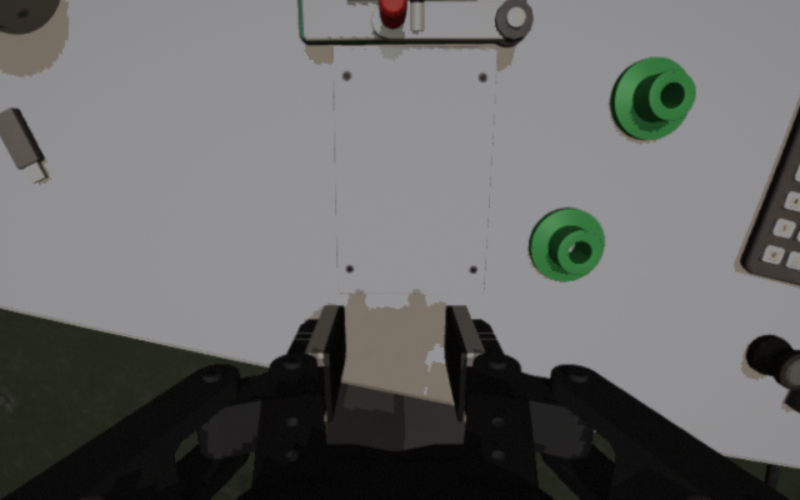

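>>> servo_tool:
  rows:
    - [0,-0.8,1,-0.01,0,0,0.42]
    - [0,-0.8,1,-0.01,0,0,0.42]
    - [0,-0.8,1,-0.01,0,0,0.42]
    - [0,-0.8,1,0,0,0,0.42]
    - [0,-0.8,1,0,0,0,0.42]
    - [0,-0.8,1,0,0,0,0.42]
    - [0,-0.8,0.5,0,0,0,0.42]
    - [0,0,0,0,0,0,0.42]
    - [0,0,0,0,0,0,0.42]
    - [0,0,0,0,0,0,0.42]

```text
time: 33.15
tool_pos: [502.7, 117.6, 237.9]
ee_rot: [0.556, -0.439, 0.441, -0.551]
ft_force: [0.4, 1.0, 0.1]
grip_width: 36.2
```

```bash
python3 - <<'E'
from h import *
go(500,118,150,1.806-3.1416)
s=snap('wrist','w31');C=cloud(s);p=s['p'].astype(int);G=gf(C)
red=(p[...,0]>110)&(p[...,0]>2*p[...,1])&(p[...,0]>2*p[...,2])
Q=C[red];Q=Q[~np.isnan(Q[:,0])];zt=np.percentile(Q[:,2],97);r=rect(Q[Q[:,2]>zt-4]);print('knob',zt,r,gf(np.array(r[0])))
v,u=np.nonzero(red);print(u.mean(),v.mean())
p4=s['p'][max(0,int(v.mean())-120):int(v.mean())+80,200:460,::-1];print('crop origin',200,max(0,int(v.mean())-120),p4.shape)
cv2.imwrite('pics/w31c.png',cv2.resize(p4,None,fx=3,fy=3,interpolation=cv2.INTER_CUBIC))
# bar top z 38..43 in front region: fit front/back edge lines in gauge frame
z=C[...,2]
B=G[(z>37.5)&(z<43)&(G[...,0]>-112)&(G[...,0]<-80)&(G[...,1]>-50)&(G[...,1]<30)]
for y0 in range(-50,30,10):
    q=B[(B[:,1]>y0)&(B[:,1]<y0+10)];print(y0,len(q),np.percentile(q[:,0],[2,50,98]) if len(q)>5 else '')
E
```

```text
t 33.15 pos [502.736 117.572 237.927] w 36.163562473481136 F [0.414 1.024 0.094] M [-0.014  0.026 -0.02 ]
tool axes(rows x,y,z):
 [[ 0.226 -0.974  0.006]
 [-0.002 -0.007 -1.   ]
 [ 0.974  0.226 -0.004]] 
shift cm [-0.155  8.793 -0.224] turn [ 0.004 -0.007  0.006]
knob 79.29924185335963 ((575.5741577148438, 135.05514526367188), (12.349261283874512, 11.914441108703613), 12.968672752380371) [-96.141  11.475]
314.63829787234044 97.28191489361703
crop origin 200 0 (177, 260, 3)
-50 252 [-107.013  -95.887  -81.198]
-40 278 [-107.036  -94.982  -80.371]
-30 282 [-107.051  -95.477  -80.401]
-20 278 [-107.064  -94.566  -80.392]
-10 219 [-106.722  -93.249  -80.458]
0 160 [-106.138  -91.393  -80.439]
10 109 [-107.058  -88.65   -80.412]
20 92 [-103.315  -93.646  -80.389]
```

View pics/w31c.png

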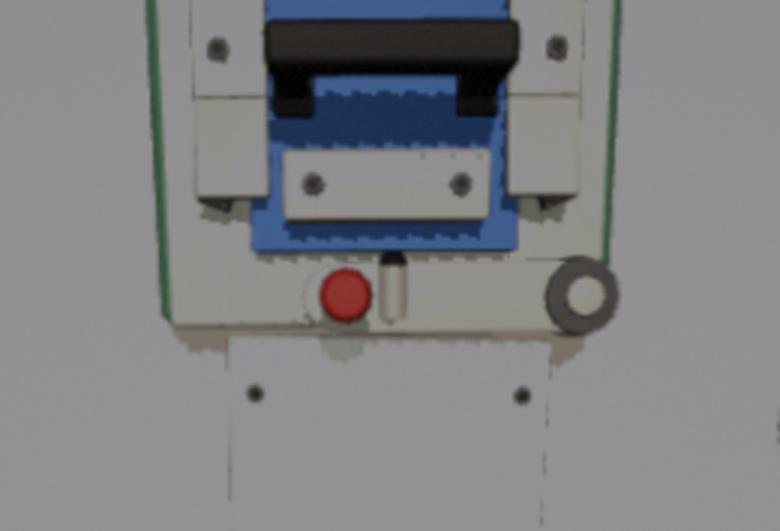

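```bash
python3 -c "
from h import *
print(job_done(), get_state()['time'])"
```

```text
the job is handed in; nothing more can be done
the job is handed in; nothing more can be done
```

The flange is loaded in the gauge and the job was handed in at about 33 s, well under the 72 s limit. I carried the carrier over the step and in under the keeper strips, level and about 0.5 mm above the table. I then set it against both stops and swung the latch shut by its knob.

**Last checks:**
- **Carrier:** it measured home at about x −2.4, y 0, level on the table, after I let go of it.
- **Forces:** contact with the stops peaked at about 6 N. Closing the latch took about 7 N in the gauge plane.
- **Flange:** it was still between its pins, with the spindle on its hub, when I looked just before the latch was swung. I did not check these again afterwards.
- **Latch:** the rear edge of the bar lies parallel to the gauge's front edge to within about 0.003 rad. The knob is at x −96.1, where −96 is nominal, so the latch is fully shut.
- **Surroundings:** the gripper was holding nothing and standing clear at 238 mm when I handed in. I never touched the calculator, loupe, mug or green flanges.

**Disagreements:** two readings did not match.
- The left nose edge read about 1 mm behind the right when the carrier first touched the stops, but a later view from above showed it square.
- The latch radius came out at 72.5 mm by the arm against 75 nominal. That is probably a 1–2 mm calibration offset.

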